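# Dispense dowel pins and ease the lid shut

### The job

Press the dispenser's lever all the way down with your fingertips so that its lid opens wide, and keep it down until all three dowel pins have rolled into the dish. Then let the lever up slowly, so that the lid eases shut without slamming. Do not touch the lid, the pins or the dish, and leave everything else where it is.

Things in the scene. Friction and masses are not known exactly. Their poses are not given: they have to be found in the camera images.
- dispenser: dowel-pin dispenser fixed to the worktop: a plywood hopper 68 x 137 mm and 125 high with a grey linkage housing (64 x 30 mm, top 140 high) on its +x side. Origin on the worktop under the middle of the hopper, z up; its floor slopes down to its mouth at +y. The lever is on its +x side and points back to -y, away from the mouth
- lever: the steel lever with its paddle; origin on its hinge, at (74, 0, 100) mm in the dispenser's frame; at rest its axes are the dispenser's
- paddle (a point): flat black plastic paddle on the free end of the lever, 44 (dispenser x) x 36 x 10 mm, pressed down from above. This point is the centre of its top face: at rest (74, -115) mm from the dispenser's origin, 136 above the worktop, outer edge higher by 0.22 rad; fully pressed 82 above the worktop and 4 mm further out, sloping 0.23 rad the other way. A straight vertical press stays on it
- lever_angle (a joint): lever angle, rad: 0 at rest (up), 0.45 pressed all the way down (hard stop). A spring pushes it back up: it needs about 2 N on the paddle at first and 3 to 4 N at the stop. Hinge 100 mm above the worktop, 115 mm from the paddle
- lid_angle (a joint): angle of the clear lid over the mouth, rad: 0 closed, 0.99 fully open; geared to the lever (2.2 times the lever angle). Barely damped: if the paddle is let go the lid slams
- lid: the lid, an aluminium-framed clear plate 68 x 99 x 7 mm, hinged at its top edge 125 mm above the worktop; origin on the hinge. It slopes down towards +y when closed
- dish: white rectangular ceramic dish standing under the mouth, 86 x 115 x 32 mm (walls 5, floor 5 mm); origin under its centre, y along its length; loose, 0.45 kg
- pin0: steel dowel pin 1 (origin at its centre, x along it), 12 mm diameter, 50 long, in the hopper behind the lid at the start; rolls out into the dish when the lid is opened
- pin1: steel dowel pin 2 (origin at its centre, x along it), 12 mm diameter, 50 long, in the hopper behind the lid at the start; rolls out into the dish when the lid is opened
- pin2: steel dowel pin 3 (origin at its centre, x along it), 12 mm diameter, 50 long, in the hopper behind the lid at the start; rolls out into the dish when the lid is opened
- level: bystander: aluminium spirit level, 22 x 300 x 50, standing on its edge; sizes in mm; origin under its middle, on the worktop
- clamp: bystander: yellow plastic bar clamp lying flat, about 75 x 170 x 24; sizes in mm; origin under its middle, on the worktop
- jar: bystander: glass jar with a latched lid, 76 across, 100 high; sizes in mm; origin under its middle, on the worktop
- ratchet: bystander: black ratchet handle lying flat, about 34 x 200 x 30; sizes in mm; origin under its middle, on the worktop
- drill_block: bystander: aluminium drilling block with three holes, 50 x 60 x 30; sizes in mm; origin under its middle, on the worktop
- bowl: bystander: round ceramic bowl of dowel pins, 110 across, 35 high; sizes in mm; origin under its middle, on the worktop
- tape: bystander: grey tape measure, 72 x 38 x 60; sizes in mm; origin under its middle, on the worktop
Mind the look-alikes: they are no part of the job. Leave any blue or green look-alike of the dish alone.

How it is judged (in metres and radians):
On the way:
1. the lever is held down by the fingers with the lid wide open and all three pins in the dish (value of joint lid_angle above 0.85 rad and contact force between the fingers and lever above 0.3 N and x of pin0 in the frame of dish between -0.04 and 0.04 m and y of pin0 in the frame of dish between -0.055 and 0.055 m and z of each of pin0, pin1, pin2 in the frame of dish below 0.032 m and x of pin1 in the frame of dish between -0.04 and 0.04 m and y of pin1 in the frame of dish between -0.055 and 0.055 m and x of pin2 in the frame of dish between -0.04 and 0.04 m and y of pin2 in the frame of dish between -0.055 and 0.055 m), for 0.2 s.
At the end, for the whole second after the job is handed in: The lid is closed (within 0.06 rad), the lever is up (within 0.03 rad), and all three pins lie in the dish, which has not moved more than 15 mm (value of joint lid_angle below 0.06 rad and value of joint lever_angle below 0.03 rad and x of pin0 in the frame of dish between -0.04 and 0.04 m and y of pin0 in the frame of dish between -0.055 and 0.055 m and z of each of pin0, pin1, pin2 in the frame of dish below 0.032 m and x of pin1 in the frame of dish between -0.04 and 0.04 m and y of pin1 in the frame of dish between -0.055 and 0.055 m and x of pin2 in the frame of dish between -0.04 and 0.04 m and y of pin2 in the frame of dish between -0.055 and 0.055 m and linear speed of dish below 0.02 m/s and distance of dish from where it was at the start of the episode below 0.015 m); the robot touches nothing.
It fails at once if the lid slams: it closes faster than 2.5 rad/s (velocity of joint lid_angle below -2.5 rad/s).
It fails at once if a pin is lifted (its centre more than 90 mm above the worktop) (height (world z) of any of pin0, pin1, pin2 above 0.09 m).
It fails at once if the dish is touched with more than 0.5 N, lifted or tipped (contact force between any of the fingers, the arm and dish above 0.5 N or height (world z) of dish above 0.01 m or angle between dish's own z axis and vertical above 0.15 rad).
It fails at once if the robot touches the lid or a pin (more than 0.5 N) (contact force between any of the fingers, the arm and lid above 0.5 N or contact force between any of the fingers, the arm and pin0 above 0.5 N or contact force between any of the fingers, the arm and pin1 above 0.5 N or contact force between any of the fingers, the arm and pin2 above 0.5 N).
It fails at once if a bystander is moved more than 20 mm (distance of any of level, clamp, jar, ratchet, drill_block, bowl, tape from where it was at the start of the episode above 0.02 m).
It also fails if it takes over 42 s, if anything falls off the work surface, if the arm or the gripper's body presses on something with over 40 N, if the wrist force passes 120 N, or if a joint passes its speed limit or range.

### The arm

A 6-joint arm with a two-finger parallel gripper is mounted at the origin on the work surface. World frame = base frame: x ahead of the robot, y to its left, z up, the work surface at z = 0. Lengths are in mm, angles in rad, forces in N, time in s.
With the tool pointing down it reaches from about 350 to 875 mm from the base axis. Payload 4.2 kg.
Tool frame: the origin (TCP) lies midway between the tips of the shut fingers; the grasp point (between the pads) lies 19 mm behind it; z points along the fingers, y is the direction in which the jaws open and shut (so a half turn about z gives the same grasp; the last joint's range is limited). The gripper opens to 85 mm and grips with 20 to 120 N. Pads are 22 mm wide; open, the fingers measure 114 mm over their backs; the gripper's body (76 mm by 85 mm) begins 54 mm behind the grasp point. The pads swing forward as they close: fully open they stand 13 mm farther back than shut.
Start: joints at [-0.904, 0.385, 0.008, 0, -1.194, -0.259], TCP at [247.882, -573.719, 231.312] pointing down, gripper open.
Joint ranges: [-3.14, 3.14], [-1.21, 2.06], [-1.07, 1.41], [-3.16, 2.05], [-2.99, -0.16], [-3.1, 3.1]. Speed limits (rad/s): [2.79, 2.79, 3.14, 3.14, 3.14, 3.14].

### API

Orientations are given as a unit quaternion [x, y, z, w].
In Python, from bench import readout, optics, workorder, nets gives the robot as it stands. The module is installed in compiled form; this text tells all that it offers.
- The arm moves only by the tool move_arm, never from a script. Its argument "steps" is a list of rows, each a list of 7 numbers: the opening, from -1 (shut) to 1 (fully open), so that 0 is half open, then the shift along the world's x, y, z in mm, then the turn, a rotation vector about the world's x, y, z in rad. In form: [[gripper, tx, ty, tz, wx, wy, wz], ...]. A call has 1 to 5 rows; each row is the pose to reach, as a shift and turn from the pose commanded when the call began; what a row does not reach only later rows make up. A row lasts 1/12 s, in which the tool goes at most 41.7 mm and 7.16 degrees, less where a joint would pass 70% of its speed; a pose out of reach is approached as far as the arm can. A call with a gripper value outside its range is refused whole. The fingers move at their own pace and stop on an object; the grip force is fixed at half the most. Time passes only in rows, so rows that repeat a pose let the fingers close. It gives the time, the measured TCP pose, the force and the opening at its end, in the units of the state.
- readout.read_state(): the state, without advancing time (a new reading comes with each control period).
- optics.get_image(name): name is "scene" or "top"; returns a dict with "frame" (420x560x3 uint8, blue, green, red), "fx", "fy", "cx", "cy" (pixels), "k1" (the pictures are not rectified: a ray, as slopes to the right and down, at radius r is drawn at 1 + k1 r^2 times it, then the intrinsics apply), "rvec" (rotation vector, rad) and "tvec" (3), from world to camera coordinates, as OpenCV has them. Camera axes: x right, y down, z forward; pixel columns grow to the right and rows downward; lengths in mm; the calibration is good to about 2 mm. A picture is of the moment at which its call begins. There is no depth.
- workorder.job_done(): hands the job in, once; it reports no verdict.
Trained networks look in a picture, given as the dict that the camera call returned (one of the last four; its "shot" number tells which), for a name from the list of things; names that differ only in an ending like _2 or _b are one class to them, and where a whole thing is asked for, a point or a joint stands for the part that bears it (a point fixed in the world has none). Each returns a list of dicts, best first, with "conf" (0 to 1); they miss things now and then, are a little off and sometimes report something else, mostly with a low value. They report only what shows in the picture. A call takes as long as a camera call. They do not tell look-alikes from the thing itself.
- nets.silhouettes(name, picture): "region" (420x560 bool, what is visible of it) and "extent" ([left, top, right, bottom] in pixels, round what is visible of it).
- nets.tip_of(name, picture): "uv" ([column, row] in pixels: a listed point, or the origin of a listed thing).
The state is a dict: "clock": time; "joints": joint angles; "joint_vel": joint speeds; "joint_efforts": joint torques, N m; "position": TCP position; "ee_rot": TCP orientation; "contact_force": force on the tool from outside, world axes, zero at the start; "wrist_torque": the same for the moment, N m; "gripper_width": finger opening in mm.
Only numpy, scipy, OpenCV 4.12 (cv2) and the standard library are available. Lean on these libraries where they do the work, as an engineer would, in place of code of your own. Each camera call takes 0.05 s, during which the arm holds its last target.

## Working session

There is one attempt and no reset: what is moved stays moved. The work goes in short steps, Python scripts to look and compute and a tool call to move; the robot and the scene stay as the last step left them, time stands still between calls to the robot, and variables do not carry over. Pictures are saved under pics/ and viewed, and the job is handed in when it is done.

Besides the shell and the picture viewer there is one more tool, called after ">>>" in YAML: its name, and indented under it one key for each argument. move_arm: Moves the arm, as the interface text tells. Its arguments: {"type":"object","properties":{"steps":{"type":"array","items":{"type":"array","items":{"type":"number"}}}},"required":["steps"]}

```bash
mkdir -p pics; python3 - <<'E'
from bench import readout, optics, nets
import cv2
print(readout.read_state())
for n in ("scene","top"):
    p=optics.get_image(n); cv2.imwrite(f"pics/{n}0.png",p["frame"])
    print(n,{k:v for k,v in p.items() if k!="frame"})
    for o in ("dispenser","paddle","lever","lid","dish"):
        print(o,"tip",[(d["uv"],d["conf"]) for d in nets.tip_of(o,p)][:3])
        print("  sil",[(d["extent"],d["conf"]) for d in nets.silhouettes(o,p)][:3])
E
```

```text
{'clock': 0.0, 'joints': array([-9.04418213e-01,  3.85520305e-01,  6.61660231e-03, -4.99421587e-04,
       -1.19400180e+00, -2.58610354e-01]), 'joint_vel': array([-0.00108555,  0.00061926,  0.00037991,  0.00033221,  0.00070693,
       -0.00028938]), 'joint_efforts': array([ 9.89350929e-05, -3.92294669e+01,  1.88401634e+01,  4.18608695e+00,
       -4.65695135e-03, -9.37217322e-06]), 'position': array([ 247.63763846, -573.20259548,  230.23979827]), 'ee_rot': array([-2.02383949e-01,  9.79305658e-01,  1.04735206e-03, -2.62824787e-04]), 'contact_force': array([-1.09518391, -0.09600493, -0.30576493]), 'wrist_torque': array([ 0.0452    , -0.0169835 , -0.00592046]), 'gripper_width': 85.73173461217644}
scene {'fx': 432.79391133013513, 'fy': 432.79391133013513, 'cx': 277.1187392945894, 'cy': 205.7776659064883, 'k1': -0.08725998308886058, 'rvec': array([ 0.83168294,  2.34519576, -1.32830404]), 'tvec': array([ 420.80924534,  -74.04483465, 1720.54992524]), 'shot': 1}
dispenser tip [([284.6, 230.1], 0.97)]
  sil [([244.1, 180.1, 302.8, 234.4], 0.84)]
paddle tip [([247.8, 185.0], 0.7)]
  sil [([243
[... 707 characters left out ...]
66.2], 0.45)]
  sil [([300.7, 183.5, 355.8, 202.3], 0.74), ([268.0, 182.5, 355.5, 235.2], 0.63), ([246.3, 149.4, 272.6, 183.3], 0.63)]
paddle tip [([348.7, 192.9], 0.88), ([319.5, 251.9], 0.27)]
  sil [([301.3, 182.9, 352.2, 204.8], 0.76)]
lever tip [([303.5, 182.3], 0.95), ([335.0, 226.6], 0.16)]
  sil [([302.6, 182.0, 354.1, 201.3], 0.55), ([439.2, 221.8, 458.5, 249.1], 0.19)]
lid tip [([293.3, 208.4], 0.95)]
  sil [([265.5, 198.6, 296.9, 222.7], 0.65), ([233.2, 187.8, 274.8, 221.7], 0.38)]
dish tip [([384.4, 208.8], 0.97), ([254.7, 205.5], 0.91), ([199.5, 195.8], 0.61)]
  sil [([176.8, 179.2, 216.4, 208.9], 0.94), ([235.8, 187.1, 274.0, 220.3], 0.89), ([193.9, 117.2, 236.7, 152.0], 0.87)]
```

View pics/scene0.png

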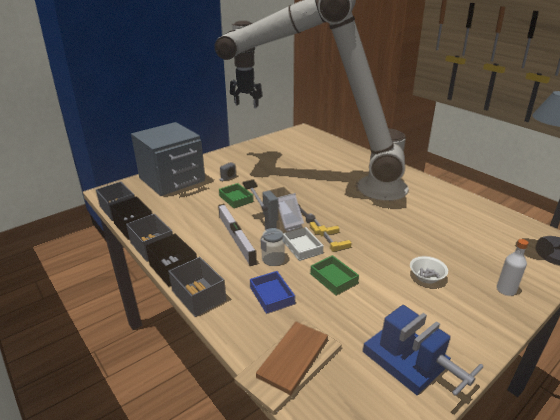

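View pics/top0.png

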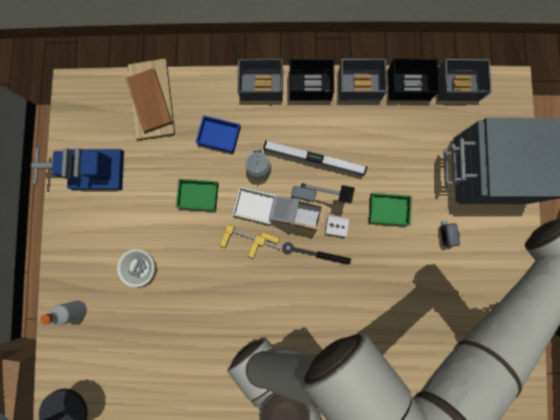

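```bash
cat > h.py <<'E'
import numpy as np, cv2
from scipy.optimize import least_squares
def K(p): return np.array([[p["fx"],0,p["cx"]],[0,p["fy"],p["cy"]],[0,0,1]])
def D(p): return np.array([p["k1"],0,0,0,0.])
def ray(p,uv):
    x=cv2.undistortPoints(np.array([[uv]],float),K(p),D(p))[0,0]
    R=cv2.Rodrigues(p["rvec"])[0]
    return -R.T@p["tvec"], R.T@np.array([x[0],x[1],1])
def at_z(p,uv,z):
    c,d=ray(p,uv); return c+d*(z-c[2])/d[2]
def proj(p,X): return cv2.projectPoints(np.atleast_2d(X).astype(float),p["rvec"],p["tvec"],K(p),D(p))[0][:,0]
def tri(ps,uvs):
    A=np.zeros((3,3));b=np.zeros(3)
    for p,u in zip(ps,uvs):
        c,d=ray(p,u); d/=np.linalg.norm(d); M=np.eye(3)-np.outer(d,d); A+=M;b+=M@c
    return np.linalg.solve(A,b)
E
python3 - <<'E'
from h import *
from bench import optics
s=optics.get_image("scene"); t=optics.get_image("top")
print("top disp z0",at_z(t,(295.9,211.2),0),"paddle z136",at_z(t,(348.7,192.9),136),"lever z100",at_z(t,(303.5,182.3),100),"lid z125",at_z(t,(293.3,208.4),125),"dish",at_z(t,(254.7,205.5),0))
print("scene disp",at_z(s,(284.6,230.1),0),"paddle",at_z(s,(247.8,185),136),"lever",at_z(s,(262,205.1),100),"lid",at_z(s,(285.7,197.3),125),"dish",at_z(s,(302.5,246.3),0))
print("tri paddle",tri([s,t],[(247.8,185),(348.7,192.9)]))
cv2.imwrite("pics/tcrop.png",cv2.resize(t["frame"][130:270,200:400],None,fx=4,fy=4,interpolation=cv2.INTER_CUBIC))
cv2.imwrite("pics/scrop.png",cv2.resize(s["frame"][150:290,200:380],None,fx=4,fy=4,interpolation=cv2.INTER_CUBIC))
E
```

```text
top disp z0 [496.48849531 -27.49235527   0.        ] paddle z136 [ 533.96121058 -165.14531349  136.        ] lever z100 [567.39969585 -47.2875557  100.        ] lid z125 [493.47983164 -19.6714599  125.        ] dish [512.96627163  94.83876323   0.        ]
scene disp [494.5994398  -15.79790317   0.        ] paddle [ 545.7032363  -148.81791518  136.        ] lever [552.7310453  -61.59645674 100.        ] lid [488.11830632 -18.14181609 125.        ] dish [509.02663106  91.72340317   0.        ]
tri paddle [ 534.80067517 -166.15305872  125.16951679]
```

View pics/tcrop.png

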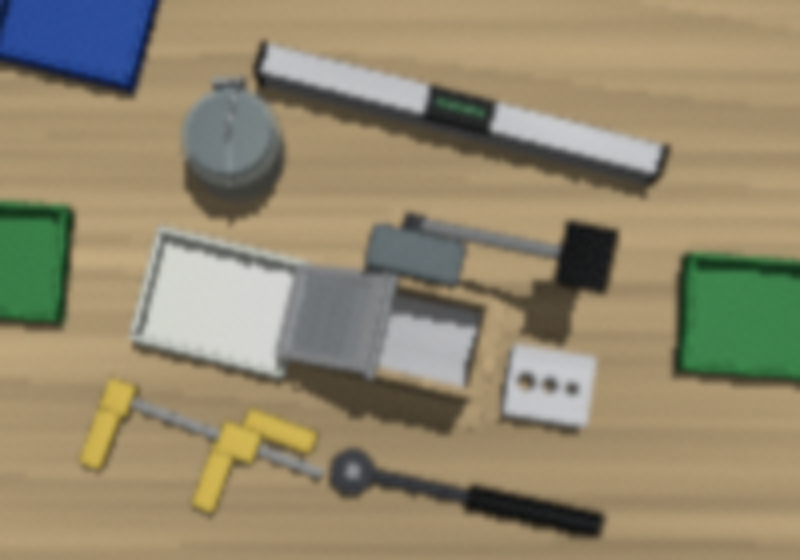

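View pics/scrop.png

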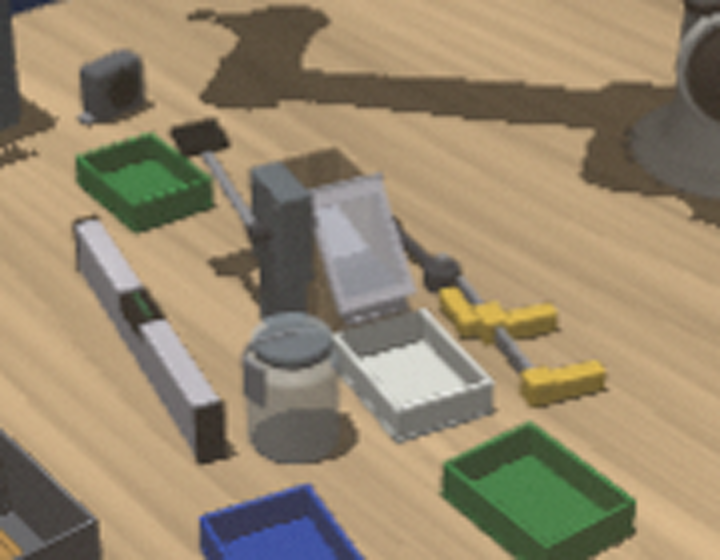

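```bash
cat > fit.py <<'E'
from h import *
from bench import optics
s=optics.get_image("scene"); t=optics.get_image("top")
c,sn=18*np.cos(.22),18*np.sin(.22)
P=[(96,-115-c,136+sn),(96,-115+c,136-sn),(52,-115+c,136-sn),(52,-115-c,136+sn)]
T=[(617,230),(568,221),(557,283),(606,292)]
S=[(215,118),(230,148),(183,154),(170,132)]
T=np.array(T)/4+[200,130]; S=np.array(S)/4+[200,150]
def W(q,X):
    X=np.array(X,float);a=q[2];R=np.array([[np.cos(a),-np.sin(a),0],[np.sin(a),np.cos(a),0],[0,0,1]])
    return X@R.T+[q[0],q[1],0]
if __name__=="__main__":
    H=[(34,0,125),(-34,0,125)]; HT=np.array([(397,278),(377,375)])/4+[200,130]
    # scene: which pixel corner = which; use nearest
    def f(q):
        a=proj(t,W(q,P))-T; b=proj(s,W(q,P)); 
        b=np.array([min(S-x,key=lambda d:d@d) for x in b])
        b=S.mean(0)-proj(s,W(q,P)).mean(0)
        e=proj(t,W(q,[(74,-115,136)]))[0]-[346.9,194.1]
        return np.r_[a.ravel(),b]
    r=least_squares(f,[495,-25,0.2+0]); 
    for a0 in (-.3,-.2,.2):
        r=least_squares(f,[495,-25,a0]); print(r.x,r.cost,np.round(r.fun,1))
    q=r.x; np.save("q.npy",q)
    print("paddle",W(q,[(74,-115,136)]),"pressed",W(q,[(74,-119,82)]))
    for n,p in(("t",t),("s",s)):
        im=cv2.resize(p["frame"],None,fx=4,fy=4,interpolation=cv2.INTER_CUBIC)
        def poly(X,col):cv2.polylines(im,[np.int32(proj(p,W(q,X))*4+2)],True,col,1)
        poly(P,(0,0,255))
        for z,col in((0,(255,0,0)),(125,(0,255,0))): poly([(-34,-68.5,z),(34,-68.5,z),(34,68.5,z),(-34,68.5,z)],col)
        poly([(34,-32,140),(64,-32,140),(64,32,140),(34,32,140)],(255,255,0))
        im=im[520:1080,800:1600] if n=="t" else im[600:1160,800:1520]
        cv2.imwrite(f"pics/fit_{n}.png",im)
E
python3 fit.py
```

```text
[ 4.80683836e+02 -3.22745702e+01 -1.95752317e-01] 3.2147885348495486 [ 0.6 -0.5 -0.6 -0.4 -1.   0.3  0.3  0.4  0.4  1.9]
[ 4.80683829e+02 -3.22745730e+01 -1.95752260e-01] 3.214788534846358 [ 0.6 -0.5 -0.6 -0.4 -1.   0.3  0.3  0.4  0.4  1.9]
[ 4.80683731e+02 -3.22746116e+01 -1.95751491e-01] 3.214788534939296 [ 0.6 -0.5 -0.6 -0.4 -1.   0.3  0.3  0.4  0.4  1.9]
paddle [[ 530.90253361 -159.47159209  136.        ]] pressed [[ 530.12451869 -163.39519921   82.        ]]
```

View pics/fit_t.png

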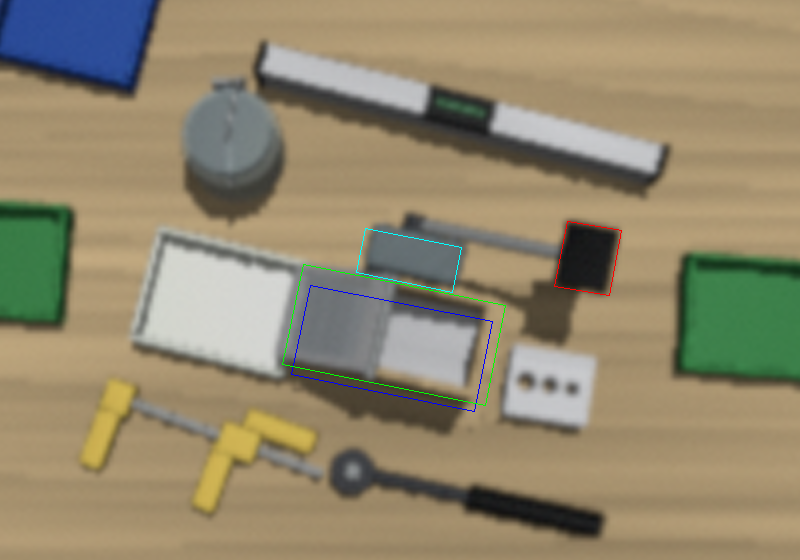

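View pics/fit_s.png

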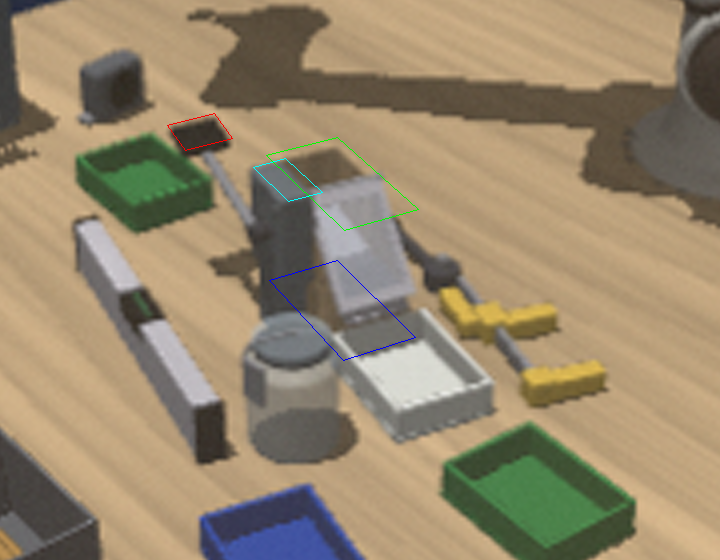

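>>> move_arm:
  steps:
    - [-1,20,30,0,0,0,0.12]
    - [-1,42,62,0,0,0,0.24]
    - [-1,64,94,0,0,0,0.36]
    - [-1,86,126,0,0,0,0.48]
    - [-1,108,158,0,0,0,0.6]

```text
clock: 1.72
position: [356.5, -414.3, 231.5]
ee_rot: [-0.485, 0.874, -0.0, 0.0]
contact_force: [0.9, -0.3, 0.1]
gripper_width: 25.4
```

>>> move_arm:
  steps:
    - [-1,22,32,0,0,0,0.12]
    - [-1,44,64,0,0,0,0.24]
    - [-1,66,96,0,0,0,0.36]
    - [-1,88,128,0,0,0,0.38]
    - [-1,110,160,0,0,0,0.38]

```text
clock: 2.13
position: [466.7, -254.0, 231.7]
ee_rot: [-0.64, 0.768, -0.0, 0.0]
contact_force: [0.6, -1.1, 0.1]
gripper_width: -0.0
```

```bash
python3 - <<'E'
from bench import readout
s=readout.read_state();print(s)
E
```

```text
{'clock': 2.1333, 'joints': array([-1.92852285e-01,  2.24782480e-01, -2.21122994e-01,  1.21382221e-04,
       -1.12418158e+00,  1.08436204e-02]), 'joint_vel': array([ 0.85387334,  0.06153084,  0.07961035,  0.00479564, -0.01494985,
       -0.87678335]), 'joint_efforts': array([ -3.19949359, -31.70610666,  17.62957871,   3.92809242,
        -0.07579312,   0.70381992]), 'position': array([ 466.66254499, -253.98111673,  231.69437745]), 'ee_rot': array([-6.39939839e-01,  7.68424931e-01, -3.09539276e-04,  1.81523910e-04]), 'contact_force': array([ 0.63623823, -1.07723526,  0.1316396 ]), 'wrist_torque': array([-0.05978926, -0.07378802, -0.01670733]), 'gripper_width': -0.01140982416079222}
```

>>> move_arm:
  steps:
    - [-1,22,32,0,0,0,0]
    - [-1,44,64,0,0,0,0]
    - [-1,64,95,0,0,0,0]
    - [-1,64,95,-30,0,0,0]
    - [-1,64,95,-60,0,0,0]

```text
clock: 2.55
position: [532.6, -158.7, 172.4]
ee_rot: [-0.641, 0.767, -0.002, 0.002]
contact_force: [-1.0, -0.3, -1.1]
gripper_width: 0.5
```

```bash
python3 - <<'E'
from h import *
from bench import readout,optics
print(readout.read_state()["position"])
s=optics.get_image("scene"); t=optics.get_image("top")
cv2.imwrite("pics/tc2.png",cv2.resize(t["frame"][130:270,220:400],None,fx=4,fy=4,interpolation=cv2.INTER_CUBIC))
cv2.imwrite("pics/sc2.png",cv2.resize(s["frame"][110:250,180:360],None,fx=4,fy=4,interpolation=cv2.INTER_CUBIC))
print(readout.read_state()["position"])
E
```

```text
[ 532.60074211 -158.7142012   172.44327854]
[ 526.67605385 -159.54287893  166.64846084]
```

View pics/sc2.png

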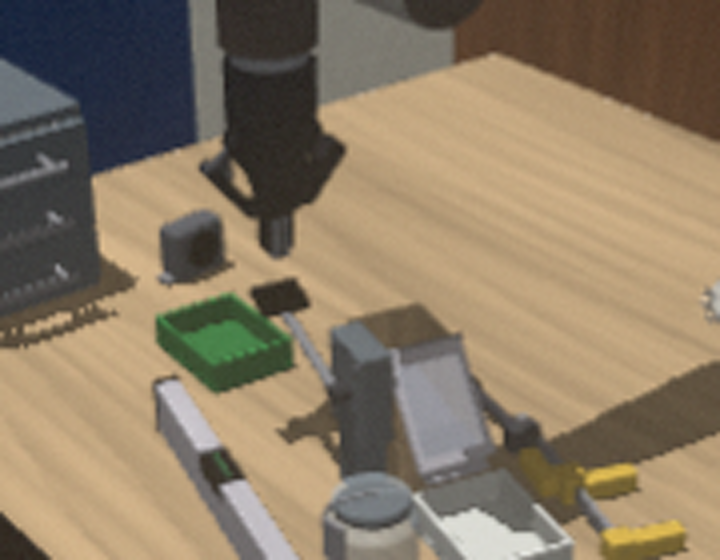

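View pics/tc2.png

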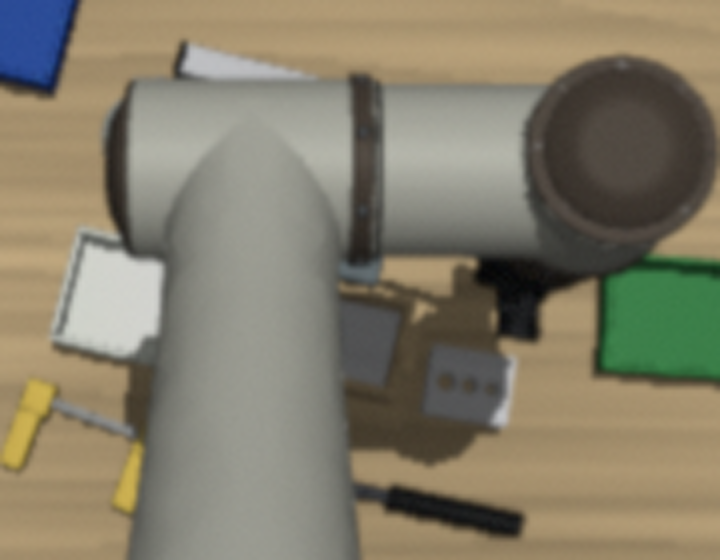

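```bash
python3 - <<'E'
from h import *
from bench import readout,optics
for i in range(3):
  s=optics.get_image("scene"); print(readout.read_state()["position"])
p=proj(s,[(530,-160.7,171.5),(530,-160.7,136)]);print(p, (p-[180,110])*4)
cv2.imwrite("pics/sc3.png",cv2.resize(s["frame"][140:210,200:300],None,fx=8,fy=8,interpolation=cv2.INTER_CUBIC))
E
```

```text
[ 528.56667544 -160.48190775  169.64575008]
[ 530.09725231 -161.0838037   171.76055077]
[ 530.83494412 -161.32341742  172.94139862]
[[249.1034473  173.01913228]
 [249.53130207 182.32714442]] [[276.41378918 252.07652912]
 [278.12520828 289.30857768]]
```

View pics/sc3.png

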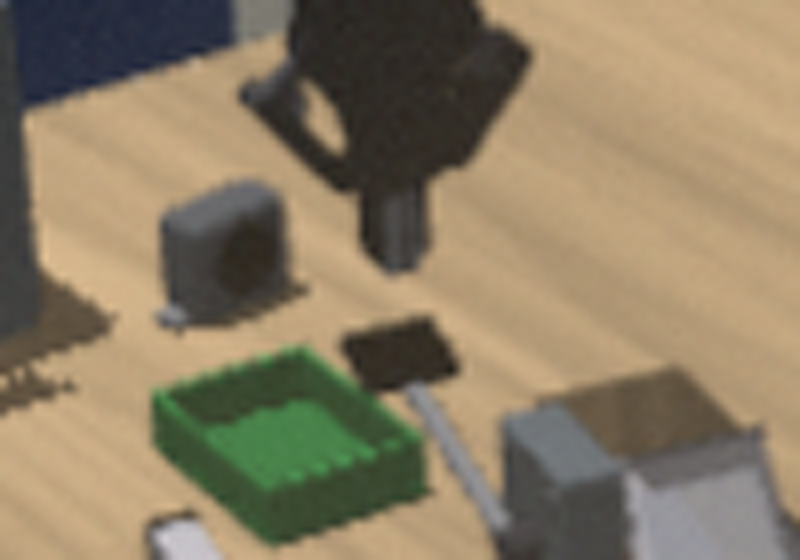

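```bash
python3 - <<'E'
from h import *
from bench import readout,optics
s=optics.get_image("scene"); t=optics.get_image("top"); print(readout.read_state()["position"])
print(at_z(s,(250,184.1),136),at_z(t,(346.8,194),136),tri([s,t],[(250,184.1),(346.8,194)]))
# dark pixel centroid
f=s["frame"].astype(int).sum(2)
r=f[176:192,240:260]; print(r)
E
```

```text
[ 531.0581588  -161.3833673   173.53150952]
[ 536.23550155 -149.28141957  136.        ] [ 531.03068049 -160.13072373  136.        ] [ 530.65362539 -159.96289625  129.93566654]
[[491 470 464 456 461 469 478 497 497 507 512 514 499 477 473 459 455 451
  457 457]
 [499 493 486 468 458 458 464 475 481 495 508 510 515 505 492 476 465 458
  452 457]
 [496 500 494 485 478 468 455 453 465 474 480 498 509 509 510 500 484 468
  460 454]
 [492 501 499 495 488 488 474 456 455 460 426 363 346 343 427 515 509 494
  477 465]
 [490 491 498 498 502 465 394 354 321 283 255 194 174 165 350 510 508 509
  503 490]
 [488 493 447 355 323 283 226 199 189 134 133 136 138 133 249 414 498 505
  508 510]
 [485 461 357 188 157 139 134 144 123 131 133 141 138 142 153 261 408 485
  504 510]
 [481 445 316 143 138 140 124 131 140 136 128 139 137 129 134 150 319 468
  480 496]
 [436 470 397 206 136 131 136 131 141 139 145 129 133 136 139 144 229 391
  463 471]
 [328 421 465 357 128 142 143 139 130 134 124 139 134 151 137 133 159 327
  464 461]
 [216 307 405 386 222 134 135 138 144 147 158 140 145 133 137 142 150 320
  466 463]
 [184 216 272 327 283 168 148 140 142 138 144 182 206 157 214 295 381 451
  478 475]
 [187 186 198 240 253 176 143 143 141 165 259 371 397 386 430 446 477 492
  492 483]
 [193 184 182 189 212 208 205 306 421 427 396 367 432 433 454 488 483 491
  491 494]
 [195 196 187 186 192 205 233 334 429 483 442 345 409 441 413 418 483 488
  483 488]
 [239 199 194 187 190 190 203 247 323 426 473 427 394 434 431 442 477 484
  487 487]]
```

>>> move_arm:
  steps:
    - [-1,0,0,-10,0,0,0]
    - [-1,0,0,-18,0,0,0]
    - [-1,0,0,-24,0,0,0]
    - [-1,0,0,-30,0,0,0]
    - [-1,0,0,-36,0,0,0]

```text
clock: 3.32
position: [529.7, -161.0, 134.8]
ee_rot: [-0.64, 0.769, -0.0, -0.0]
contact_force: [-1.4, -0.6, 2.4]
gripper_width: 0.2
```

>>> move_arm:
  steps:
    - [-1,0,0,-6,0,0,0]
    - [-1,0,0,-12,0,0,0]
    - [-1,0,0,-18,0,0,0]
    - [-1,0,0,-24,0,0,0]
    - [-1,0,0,-30,0,0,0]

```text
clock: 3.73
position: [530.2, -161.0, 105.1]
ee_rot: [-0.64, 0.769, -0.0, 0.0]
contact_force: [-0.4, -3.3, 3.7]
gripper_width: -0.0
```

```bash
python3 - <<'E'
from h import *
from bench import readout,optics
s=optics.get_image("scene")
print(readout.read_state()["position"],readout.read_state()["contact_force"])
cv2.imwrite("pics/sc4.png",cv2.resize(s["frame"][150:270,210:350],None,fx=5,fy=5,interpolation=cv2.INTER_CUBIC))
E
```

```text
[ 529.73809264 -160.80487528  103.82860334] [ 1.20048611 -2.93369911  1.58321536]
```

View pics/sc4.png

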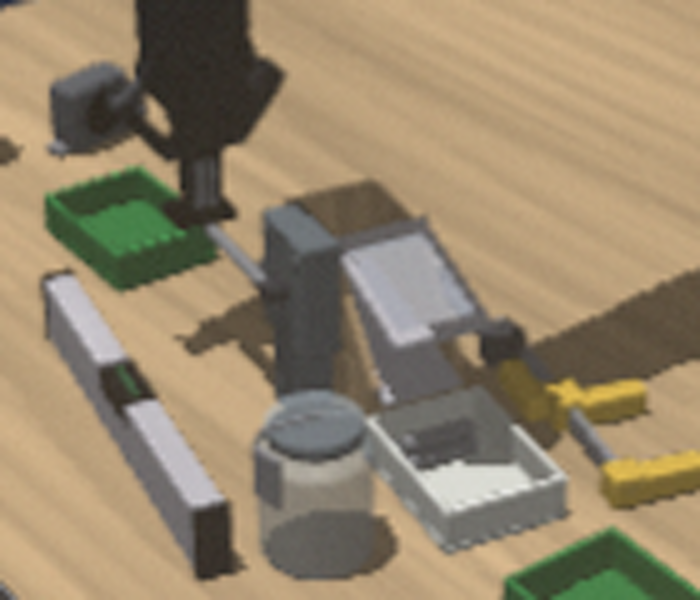

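The lid is opening (plate at about (410,290) in the crop), the fingers are centred on the paddle (200,205), and pins already show in the dish (440,440). I'll press on to the stop.

>>> move_arm:
  steps:
    - [-1,0,0,-5,0,0,0]
    - [-1,0,0,-10,0,0,0]
    - [-1,0,0,-14,0,0,0]
    - [-1,0,0,-17,0,0,0]
    - [-1,0,0,-19,0,0,0]

```text
clock: 4.2
position: [530.0, -160.2, 85.9]
ee_rot: [-0.64, 0.769, 0.0, 0.0]
contact_force: [-1.1, 1.7, 4.2]
gripper_width: -0.3
```

>>> move_arm:
  steps:
    - [-1,0,0,-1,0,0,0]
    - [-1,0,0,-2,0,0,0]
    - [-1,0,0,-2,0,0,0]
    - [-1,0,0,-2,0,0,0]
    - [-1,0,0,-2,0,0,0]

```text
clock: 4.62
position: [530.1, -160.6, 84.5]
ee_rot: [-0.64, 0.769, -0.0, 0.0]
contact_force: [-0.6, 2.3, 3.6]
gripper_width: -0.2
```

```bash
python3 - <<'E'
from h import *
from bench import readout,optics
for i in range(4):
  s=optics.get_image("scene")
  print(readout.read_state()["position"],readout.read_state()["contact_force"])
cv2.imwrite("pics/sc5.png",cv2.resize(s["frame"][150:270,210:350],None,fx=5,fy=5,interpolation=cv2.INTER_CUBIC))
E
```

```text
[ 530.10134902 -160.62668841   84.49057352] [-0.18057723  0.78881876  3.7829355 ]
[ 530.0845949  -160.65574943   84.47626063] [0.81189889 2.21227703 3.7726412 ]
[ 530.10259304 -160.69363256   84.48046059] [0.66086161 1.59107323 4.41920417]
[ 530.1063022  -160.70107327   84.47328751] [0.32045458 2.48542568 4.02281191]
```

View pics/sc5.png

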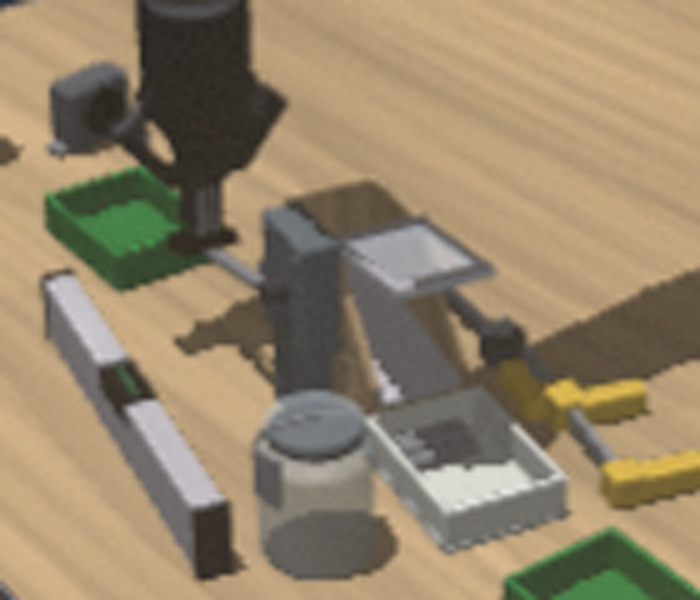

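The lid looks wide open (near horizontal at (420,255)). The pins in the dish are at about (430,440). I'll press slightly more, hold, and zoom in to count them.

>>> move_arm:
  steps:
    - [-1,0,0,-1,0,0,0]
    - [-1,0,0,-2,0,0,0]
    - [-1,0,0,-2,0,0,0]
    - [-1,0,0,-2,0,0,0]
    - [-1,0,0,-2,0,0,0]

```text
clock: 5.23
position: [530.2, -160.7, 83.6]
ee_rot: [-0.64, 0.769, -0.0, 0.0]
contact_force: [-3.2, 3.8, 11.1]
gripper_width: -0.1
```

```bash
python3 - <<'E'
from h import *
from bench import readout,optics,nets
for i in range(4):
  s=optics.get_image("scene"); r=readout.read_state()
  print(r["position"],r["contact_force"])
print([(d["uv"],d["conf"]) for d in nets.tip_of("pin0",s)], [(d["extent"],d["conf"]) for d in nets.silhouettes("pin0",s)])
t=optics.get_image("top")
print([(d["uv"],d["conf"]) for d in nets.tip_of("pin0",t)], [(d["extent"],d["conf"]) for d in nets.silhouettes("pin0",t)])
a=cv2.resize(s["frame"][190:265,270:330],None,fx=8,fy=8,interpolation=cv2.INTER_CUBIC)
b=s["frame"]; 
g=cv2.convertScaleAbs(a,alpha=1.6,beta=20)
cv2.imwrite("pics/sc6.png",g)
cv2.imwrite("pics/tc6.png",cv2.resize(t["frame"][130:270,200:400],None,fx=4,fy=4,interpolation=cv2.INTER_CUBIC))
E
```

```text
[ 530.20738395 -160.67146216   83.59071683] [-1.51729736  2.92250519 11.15125541]
[ 530.2317537  -160.69148594   83.61509601] [-2.98049748  3.5420771  10.76858633]
[ 530.22908602 -160.68628716   83.61053674] [-2.25317793  4.32257974 10.11457711]
[ 530.21983957 -160.66856668   83.59602203] [-1.46208435  3.33102285 11.21674624]
[([295.8, 236.4], 0.57), ([295.7, 237.8], 0.45), ([298.9, 244.8], 0.37)] [([295.2, 240.5, 304.7, 243.6], 0.5), ([292.7, 235.2, 305.7, 243.1], 0.44)]
[([317.5, 253.6], 0.74)] []
```

View pics/sc6.png

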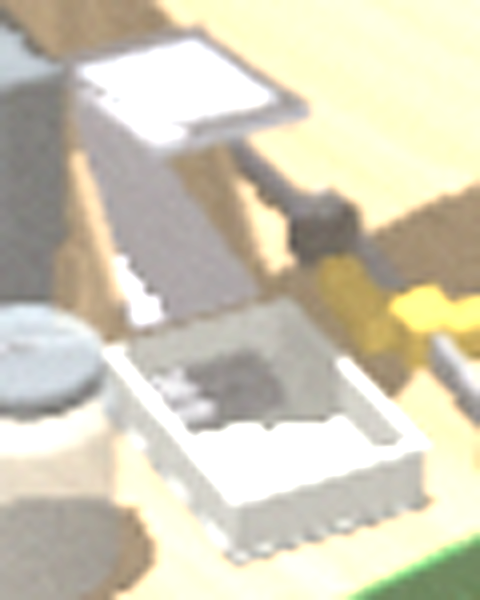

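View pics/tc6.png

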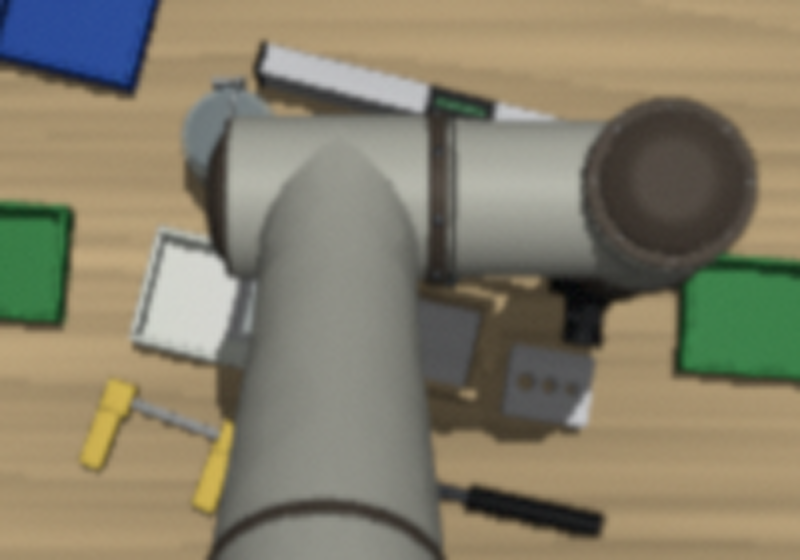

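The force has jumped to 11 N, so the lever is at its stop. The sloped hopper floor looks empty, and there's a pin cluster in the dish at about (200,385). I'll keep holding and look closer.

>>> move_arm:
  steps:
    - [-1,0,0,0,0,0,0]
    - [-1,0,0,0,0,0,0]
    - [-1,0,0,0,0,0,0]
    - [-1,0,0,0,0,0,0]
    - [-1,0,0,0,0,0,0]

```text
clock: 6.1
position: [530.2, -160.7, 83.6]
ee_rot: [-0.64, 0.769, -0.0, 0.0]
contact_force: [-2.6, 3.4, 10.3]
gripper_width: -0.3
```

```bash
python3 - <<'E'
from h import *
from bench import readout,optics,nets
F=np.mean([optics.get_image("scene")["frame"].astype(float) for _ in range(20)],0)
r=readout.read_state(); print(r["clock"],r["contact_force"])
a=F[225:262,282:325]; a=np.clip((a-40)*1.6,0,255).astype(np.uint8)
cv2.imwrite("pics/sc7.png",cv2.resize(a,None,fx=16,fy=16,interpolation=cv2.INTER_CUBIC))
E
```

```text
7.1 [-1.84106171  3.19512377 10.24792841]
```

View pics/sc7.png

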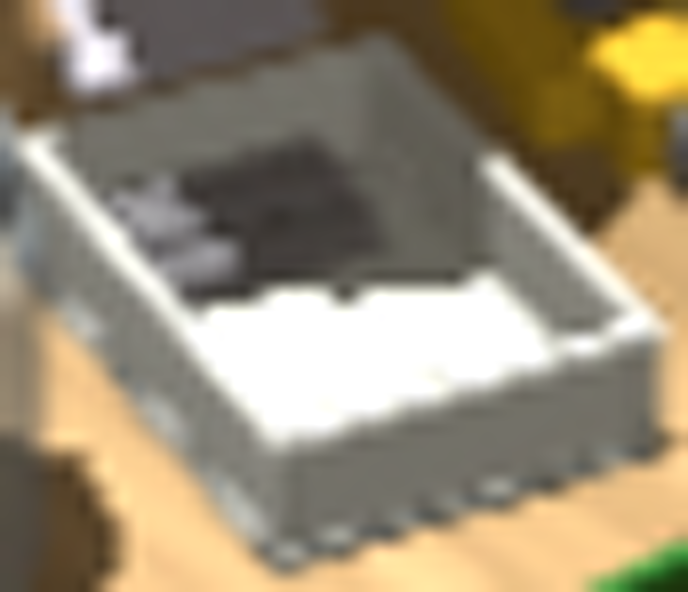

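```bash
python3 - <<'E'
from h import *
from bench import optics
s=optics.get_image("scene")
f=lambda x,y,z:at_z(s,(x/16+282-.5,y/16+225-.5),z)
a,b=f(310,140,15),f(385,245,11); print(a,b,np.linalg.norm(a-b))
c=f(120,195,15); print(c, np.linalg.norm(a-c))
c1,c2=f(160,205,17),f(205,255,17); print(np.linalg.norm(c1-c2))
E
```

```text
[478.98640119  49.36726908  15.        ] [488.05641413  82.66036774  11.        ] 34.73752370159632
[521.78927469  39.48078274  15.        ] 43.929814386134005
19.400016737219293
```

The cluster measures 35 x 44 mm or so, which fits three 12 x 50 mm pins lying side by side in the dish. The lever has now been held for over 2 s, so I'll ease it up at about 40 mm/s.

>>> move_arm:
  steps:
    - [-1,0,0,2,0,0,0]
    - [-1,0,0,5,0,0,0]
    - [-1,0,0,8,0,0,0]
    - [-1,0,0,11,0,0,0]
    - [-1,0,0,14,0,0,0]

```text
clock: 7.57
position: [529.8, -161.4, 96.6]
ee_rot: [-0.64, 0.769, -0.0, -0.0]
contact_force: [0.3, -2.4, 2.5]
gripper_width: 0.2
```

>>> move_arm:
  steps:
    - [-1,0,0,3,0,0,0]
    - [-1,0,0,6,0,0,0]
    - [-1,0,0,9,0,0,0]
    - [-1,0,0,12,0,0,0]
    - [-1,0,0,15,0,0,0]

```text
clock: 7.98
position: [529.9, -160.6, 111.6]
ee_rot: [-0.64, 0.769, 0.0, 0.0]
contact_force: [0.6, -1.5, 2.5]
gripper_width: 0.0
```

>>> move_arm:
  steps:
    - [-1,0,0,3,0,0,0]
    - [-1,0,0,6,0,0,0]
    - [-1,0,0,9,0,0,0]
    - [-1,0,0,11,0,0,0]
    - [-1,0,0,13,0,0,0]

```text
clock: 8.4
position: [529.8, -160.3, 124.3]
ee_rot: [-0.64, 0.769, 0.0, 0.0]
contact_force: [0.4, 1.2, 2.1]
gripper_width: -0.0
```

>>> move_arm:
  steps:
    - [-1,0,0,2,0,0,0]
    - [-1,0,0,4,0,0,0]
    - [-1,0,0,6,0,0,0]
    - [-1,0,0,8,0,0,0]
    - [-1,0,0,10,0,0,0]

```text
clock: 8.82
position: [529.7, -160.7, 134.4]
ee_rot: [-0.639, 0.769, 0.0, -0.0]
contact_force: [0.7, 0.8, 0.8]
gripper_width: -0.1
```

>>> move_arm:
  steps:
    - [-1,0,0,1,0,0,0]
    - [-1,0,0,2,0,0,0]
    - [-1,0,0,3,0,0,0]
    - [-1,0,0,4,0,0,0]
    - [-1,0,0,5,0,0,0]

```text
clock: 9.23
position: [529.7, -160.9, 139.3]
ee_rot: [-0.64, 0.769, 0.0, -0.0]
contact_force: [0.2, -0.4, -0.5]
gripper_width: 0.2
```

>>> move_arm:
  steps:
    - [-1,0,0,1,0,0,0]
    - [-1,0,0,2,0,0,0]
    - [-1,0,0,4,0,0,0]
    - [-1,0,0,6,0,0,0]
    - [-1,0,0,9,0,0,0]

```text
clock: 9.65
position: [529.6, -160.8, 148.3]
ee_rot: [-0.639, 0.769, 0.0, -0.0]
contact_force: [0.1, -0.7, 0.2]
gripper_width: -0.1
```

>>> move_arm:
  steps:
    - [-1,0,0,10,0,0,0]
    - [-1,0,0,25,0,0,0]
    - [-1,0,0,45,0,0,0]
    - [-1,0,0,60,0,0,0]
    - [-1,-20,-30,60,0,0,0]

```text
clock: 10.07
position: [514.7, -189.1, 213.0]
ee_rot: [-0.642, 0.767, -0.004, 0.003]
contact_force: [0.5, -1.5, 0.4]
gripper_width: -0.1
```

>>> move_arm:
  steps:
    - [-1,-20,-30,0,0,0,0]
    - [-1,-40,-60,0,0,0,0]
    - [-1,-60,-90,0,0,0,0]
    - [-1,-80,-120,0,0,0,0]
    - [-1,-100,-150,0,0,0,0]

```text
clock: 10.48
position: [408.9, -342.0, 209.5]
ee_rot: [-0.64, 0.769, -0.001, 0.0]
contact_force: [1.0, -0.1, 0.8]
gripper_width: 0.2
```

```bash
python3 - <<'E'
from h import *
from bench import optics,readout
for _ in range(12): s=optics.get_image("scene")
t=optics.get_image("top"); print(readout.read_state()["contact_force"])
cv2.imwrite("pics/s8.png",cv2.resize(s["frame"][150:270,210:350],None,fx=5,fy=5,interpolation=cv2.INTER_CUBIC))
cv2.imwrite("pics/t8.png",cv2.resize(t["frame"][130:270,200:400],None,fx=4,fy=4,interpolation=cv2.INTER_CUBIC))
E
```

```text
[-0.06252883 -0.48115142  0.3562024 ]
```

View pics/s8.png

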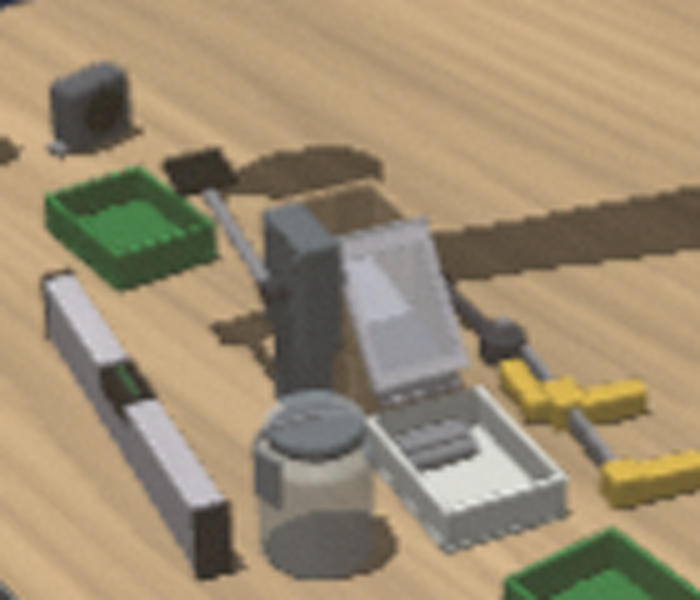

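View pics/t8.png

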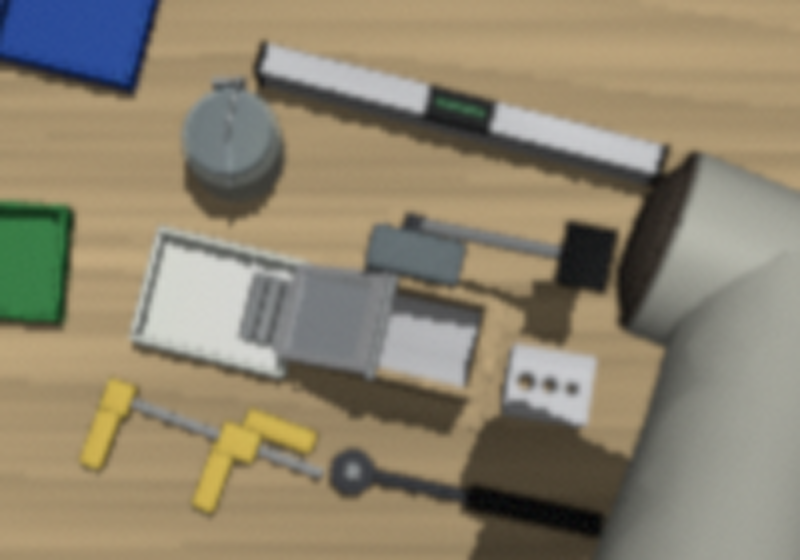

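The lid is shut at (405,310) and the lever is up at (200,170). The pins lie side by side in the dish, at (435,440) in the scene crop and (265,308) in the top crop. The dish and bystanders are where they were at the start, and the arm is clear.

```bash
python3 -c "
from bench import workorder; print(workorder.job_done())"
```

```text
the job is handed in; nothing more can be done
None
```

I pressed the lever to its hard stop with shut fingertips, and the force on the tool rose from about 4 N to 11 N there. I held it for about 2.5 s with the lid wide open, then let it up at 36 mm/s or less, slowing to 12 mm/s at the end. The arm then drew clear, and I handed the job in about 11 s into the 42 s.

- **End state in the last pictures:** the lid is shut, the lever is up, the hopper floor in view is empty and the dish has not visibly moved. The bystanders near the dispenser have not visibly moved either. The tool force was near zero after release.
- **Pins, inferred rather than counted:** the steel group in the dish was about 35 x 44 mm while the lever was held. That fits three 12 x 50 mm pins side by side, though it measured slightly short. The lid edge and dish wall partly hid it in the last pictures.
- **Lid and lever angles:** I judged these from the pictures and the stop contact, because no joint angles are reported.
- **Disagreement in the measurements:** the network's paddle point came out about 5 to 15 mm off between the two cameras. I aimed from a fit to the paddle's corners instead, and in the pictures the fingertips landed on the paddle.

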